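Reset the tripped bench unit with its guarded button pair

TASK

The bench control unit has tripped. Push its clear sliding guard fully back, away from the robot, to uncover the two big reset buttons; press both buttons all the way down together, one fingertip on each and never one without the other, keep them down for two seconds and let them up; then push the guard fully home over them again. Do it all by gentle pushing, without gripping the guard, and leave the unit's other controls and everything lying about where they are.

Things in the scene. Friction and masses are not known exactly. Their poses are not given: they have to be found in the camera images.
- unit: The control unit, fixed to the bench: a dark case with a pale grey top panel 190 x 300 mm, its flat top face 75 mm above the bench. Origin: centre of the underside. x points to its rear (away from the robot, give or take 0.4 rad of yaw), y to its left, z up. Nothing fixed on the panel stands more than 42 mm above it.
- pair_middle (a point): Point midway between the tops of the two unpressed reset buttons, 89 mm above the bench, 45 mm in front of the unit's centre; it turns with the unit. The buttons lie 30 mm from it towards the unit's +y and -y.
- button_left_top (a point): Centre of the top face of the left (+y) reset button: a round black flat cap, 26 mm across, standing 14 mm proud of the panel, in a steel bezel 34 mm across and 4 mm high. 60 mm between the two buttons' centres. The point sinks with the button.
- button_right_top (a point): Centre of the top face of the right (-y) reset button, the same as the left one.
- button_left (a joint): Downward travel of the left reset button: 0 up, 0.008 m fully down. A spring: starts to move at 1.5 N, fully down at 5 N. It springs back up by itself.
- button_right (a joint): The same for the right reset button.
- guard (a joint): Travel of the guard along the unit's +x: 0 shut over the buttons (may start up to 18 mm open), 0.060 m at the rear stop. It stays where it is left; about 1.5 N of friction, more when pushed fast. It runs between two aluminium rails along x, inner sides 59 mm either side of the middle, tops 26 mm above the panel.
- guard_rib (a point): Centre of the top edge of the guard's aluminium rib; moves with the guard. The guard: a clear plate 56 (unit x) by 116 mm (unit y), 4 mm thick, its top 22 mm above the panel. The rib stands across its middle: 8 mm thick in x, 90 mm long in y, 20 mm high, top 42 mm above the panel (117 mm above the bench). Push its front or rear face. When shut the rib is straight above the line of the buttons.
- toggle (a joint): Small steel toggle lever at the left of the panel, 0 = leaning to the front, as found, swings to 0.6 rad. To be left alone.
- toggle_tip (a point): Tip of that toggle, 27 mm above the panel, 108 mm to the left of the unit's middle.
- test_button (a joint): Small black push button (16 mm across, 9 mm proud) at the right of the panel, 108 mm from the middle: 0 up, 0.005 m down. To be left alone.
- spare_knob: Loose black knob with a flange 40 mm across, 20 mm high, lying on the panel at its right, outside the rails. Origin: centre of its underside.
- screwdriver: Screwdriver with a yellow handle lying on the bench in front of the unit. Origin: its underside at mid-length.
- multimeter: Cream hand multimeter, 150 x 80 x 32 mm, lying flat beside the unit. Origin: centre of its underside.
- pot: Yellow plastic pot, 76 mm across, 85 mm high, beside the unit. Origin: centre of its underside.
- solder_reel: Bright metal reel, 52 mm across, 40 mm high, standing on its flange beside the unit. Origin: centre of its underside.
- transformer: Small transformer, 50 x 60 x 59 mm, beside the unit. Origin: centre of its underside.
- parts_tray: Open grey parts tray, 90 x 70 x 25 mm, beside the unit. Origin: centre of its underside.

How it is judged (in metres and radians):
On the way, in this order (a step that is already met when the one before it is completed fails the run):
1. the guard is pushed back clear of the buttons (at least 48 of its 60 mm) (value of joint guard above 0.048 m), for 0.2 s.
2. both reset buttons are held down together (at least 6 of 8 mm) for 1.8 s, each by the fingers (value of joint each of button_left, button_right above 0.006 m and contact force between the fingers and button_left above 0.5 N and contact force between the fingers and button_right above 0.5 N), for 1.8 s.
3. both buttons are let up and the guard is shut again (within 8 mm) (value of joint each of button_left, button_right below 0.002 m and value of joint guard below 0.008 m), for 0.2 s.
At the end, for the whole second after the job is handed in: Both reset buttons up (within 2 mm), the guard shut over them (within 8 mm of its stop), the toggle and the test button as found, every loose thing within 25 mm of where it was (all of step 3 and value of joint test_button below 0.0025 m and value of joint toggle below 0.2 rad and distance of each of screwdriver, multimeter, pot, solder_reel, transformer, parts_tray, spare_knob from where it was at the start of the episode below 0.025 m); the robot touches nothing.
It fails at once if one reset button is pressed (over 5 mm) while the other is up (under 1.5 mm) ((value of joint button_left above 0.005 m and value of joint button_right below 0.0015 m) or (value of joint button_right above 0.005 m and value of joint button_left below 0.0015 m)).
It fails at once if the guard is gripped or forced (over 35 N) (contact force between the fingers and guard above 35 N).
It fails at once if the test button or the toggle is operated (value of joint test_button above 0.0025 m or value of joint toggle above 0.2 rad).
It fails at once if a loose thing is lifted, carried or pushed more than 25 mm (distance of any of screwdriver, multimeter, pot, solder_reel, transformer, parts_tray, spare_knob from where it was at the start of the episode above 0.025 m).
It also fails if it takes over 48 s, if anything falls off the work surface, if the arm or the gripper's body presses on something with over 40 N, if the wrist force passes 120 N, or if a joint passes its speed limit or range.

ROBOT

A 7-joint arm with a two-finger parallel gripper is mounted at the origin on the work surface. World frame = base frame: x ahead of the robot, y to its left, z up, the work surface at z = 0. Lengths are in mm, angles in rad, forces in N, time in s.
With the tool pointing down it reaches from about 400 to 875 mm from the base axis. Payload 6.5 kg.
Tool frame: the origin (TCP) lies midway between the tips of the shut fingers; the grasp point (between the pads) lies 19 mm behind it; z points along the fingers, y is the line along which they close (so a half turn about z gives the same grasp; the last joint's range is limited). The gripper opens to 88 mm and grips with 3 to 60 N. Pads are 18 mm wide; open, the fingers measure 123 mm over their backs; the gripper's body (75 mm by 187 mm) begins 45 mm behind the grasp point.
Start: joints at [-1.262, 0.536, -0.004, 1.538, 0.003, 1.067, -0.071], TCP at [237.951, 604.872, 238.716] pointing down, gripper open.
Joint ranges: [-2.7, 2.7], [-0.37, 2.16], [-1.27, 1.26], [0.24, 2.4], [-1.31, 4.45], [0.19, 1.91], [-2.76, 2.76]. Speed limits (rad/s): [2.39, 2.39, 3.14, 3.14, 3.14, 3.14, 3.14].

INTERFACE

Orientations are given as a unit quaternion [w, x, y, z].
In Python, from cell import env, eyes, order gives the robot as it stands.
- The arm moves only by the tool step_arm, never from a script. Its argument "deltas" is text: rows parted by semicolons, each of 6 numbers parted by spaces: the shift along the tool's x, y, z as a fraction of full scale, then the turn, a rotation vector about the tool's x, y, z as a fraction of full scale. In form: dx dy dz rx ry rz; .... A call has exactly 5 rows; each row shifts and turns the commanded pose from where the row before left it, along the tool's axes as they then stand; what a row does not reach is not made up. Full scale, the value 1, is 50 cm for a shift and pi rad for a turn. A row lasts 1/8 s, in which the tool goes at most 62.5 mm and 10.7 degrees, less where a joint would pass 70% of its speed; a pose out of reach is approached as far as the arm can. A call with a number of a shift or a turn outside -1 to 1 is refused whole. A call with a gripper value outside its range is refused whole. "gripper" is the gripper's target within -1 to 1 (fully open at 1, half-way at 0, shut at -1), set as the call begins (left out, the last holds). The fingers move at their own pace and stop on an object; "squeeze" is the grip in N (left out, the last holds). Time passes only in rows, so rows that do not move let the fingers close, or fill a call up. It gives the time, the measured TCP pose, the force, the opening and the grip force at its end, in the units of the state.
- env.state(): the state, without advancing time (a new reading comes with each control period).
- eyes.read_camera(name): name is "scene" or "top" or "wrist"; returns (picture, depth): 384x512x3 uint8, red, green, blue; 384x512 float32, mm along the optical axis (not along the pixel's ray), 0 where there is no reading.
- eyes.camera_params(name): a dict with "camera_matrix" (3x3 intrinsics, pixels), "D" ([k1, k2, p1, p2, k3] as OpenCV has them; the pictures are not rectified), "rvec" (rotation vector, rad) and "tvec" (3), from world to camera coordinates, as OpenCV has them; the wrist camera has in their place "mount" (4x4, takes a point from camera to tool coordinates, whose origin is the TCP and whose axes are the flange's). Camera axes: x right, y down, z forward; pixel columns grow to the right and rows downward; lengths in mm; the calibration is good to about 2 mm. A picture is of the moment at which its call begins: read the wrist's pose just before it. camera_params takes no time and is no camera call.
- order.sign_off(): hands the job in; it is judged then, once.
The state is a dict: "time": time; "qpos": joint angles; "qvel": joint speeds; "joint_torque": joint torques, N m; "ee_pos": TCP position; "tool_rot": TCP orientation; "contact_force": force on the tool from outside, world axes, zero at the start; "torque": the same for the moment, N m; "grip_width": finger opening in mm; "gripper_force": force on a finger pad.
Only numpy, scipy, OpenCV 4.12 (cv2) and the standard library are available. Lean on these libraries where they do the work, as an engineer would, in place of code of your own. Each camera call takes 0.05 s, during which the arm holds its last target. There are 200 camera calls.

## Working session

There is one attempt and no reset: what is moved stays moved. The work goes in short steps, Python scripts to look and compute and a tool call to move; the robot and the scene stay as the last step left them, time stands still between calls to the robot, and variables do not carry over. Pictures are saved under pics/ and viewed, at most 10 in all, crops included, and the job is handed in when it is done.

Besides the shell and the picture viewer there is one more tool, called after ">>>" in YAML: its name, and indented under it one key for each argument. step_arm: Moves the arm, as the interface text tells. Shift numbers are shares of 50 cm and turn numbers shares of pi rad, none past 1 either way. Its arguments: {"type":"object","properties":{"deltas":{"type":"string"},"gripper":{"type":"number"},"squeeze":{"type":"number"}},"required":["deltas"]}

```bash
mkdir -p pics; ls
cat > h.py <<'E'
import numpy as np, cv2
from cell import env, eyes, order
from scipy.spatial.transform import Rotation as R
def TR():
    s=env.state(); q=s["tool_rot"]
    return R.from_quat([q[1],q[2],q[3],q[0]]).as_matrix(), np.array(s["ee_pos"])
def cam(name, pose=None):
    p=eyes.camera_params(name); K=np.array(p["camera_matrix"]); D=np.array(p["D"])
    if name=="wrist":
        Rt,t=pose; M=np.array(p["mount"]); return K,D,Rt@M[:3,:3],Rt@M[:3,3]+t
    Rm=cv2.Rodrigues(np.array(p["rvec"],float))[0]; return K,D,Rm.T,-Rm.T@np.array(p["tvec"],float).ravel()
def plane(c,uv,z):
    K,D,Rc,o=c; uv=np.array(uv,float).reshape(-1,1,2)
    n=cv2.undistortPoints(uv,K,D)[:,0]; d=np.c_[n,np.ones(len(n))]@Rc.T
    return o+d*((z-o[2])/d[:,2])[:,None]
def cloud(c,depth):
    h,w=depth.shape; K,D,Rc,o=c
    u,v=np.meshgrid(np.arange(w),np.arange(h)); uv=np.stack([u,v],-1).reshape(-1,1,2).astype(float)
    n=cv2.undistortPoints(uv,K,D)[:,0]; return ((np.c_[n,np.ones(len(n))]*depth.reshape(-1,1))@Rc.T+o).reshape(h,w,3)
def save(n,im): cv2.imwrite(f"pics/{n}.png",im[...,::-1])
E
python3 - <<'E'
from h import *
print(env.state())
for n in("scene","top"):
    im,d=eyes.read_camera(n); save(n,im); np.savez(n,im=im,d=d); c=cam(n); print(n,c[3].round(),c[2].round(2).tolist())
p=eyes.camera_params("wrist"); print(p)
E
```

```text
pics
{'time': 0.0, 'qpos': array([-1.26219661,  0.53715475, -0.00442034,  1.53883465,  0.00260484,
        1.06731666, -0.07118291]), 'qvel': array([ 0.00103394, -0.0008509 ,  0.00035867, -0.00085704, -0.00082427,
       -0.00106985,  0.00037238]), 'joint_torque': array([ 2.99711264e-04, -5.70977747e+01,  9.90896411e-01, -2.51603079e+01,
       -5.62840991e-02,  1.79506419e-02,  1.50224755e-04]), 'ee_pos': array([237.76217661, 604.30552456, 237.86165879]), 'tool_rot': array([-9.02374301e-05,  1.86267717e-01,  9.82498656e-01, -8.49110802e-04]), 'contact_force': array([-0.66755235, -0.49705265, -1.37354777]), 'torque': array([ 0.01145132, -0.02959738,  0.00838875]), 'gripper_force': 0.0, 'grip_width': 88.17881681235554}
scene [1174.  -74.  959.] [[0.2, 0.8, -0.57], [0.98, -0.16, 0.11], [-0.0, -0.58, -0.82]]
top [432.  30. 867.] [[0.02, -0.98, 0.19], [-1.0, -0.01, 0.03], [-0.03, -0.19, -0.98]]
{'camera_matrix': array([[303.56535505,   0.        , 261.48027446],
       [  0.        , 303.56535505, 189.46793255],
       [  0.        ,   0.        ,   1.        ]]), 'D': array([-0.05210164,  0.        ,  0.        ,  0.        ,  0.        ]), 'mount': array([[ 6.23872690e-04, -9.55677937e-01, -2.94413469e-01,
         7.52114062e+01],
       [ 9.99999701e-01,  4.61541452e-04,  6.20853116e-04,
        -2.11533599e+00],
       [-4.57451606e-04, -2.94413768e-01,  9.55677939e-01,
        -1.44855300e+02],
       [ 0.00000000e+00,  0.00000000e+00,  0.00000000e+00,
         1.00000000e+00]])}
```

View pics/top.png

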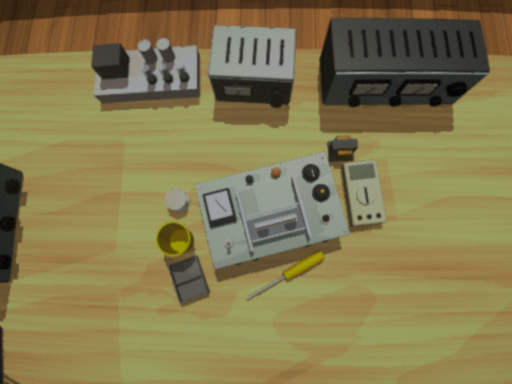

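View pics/scene.png

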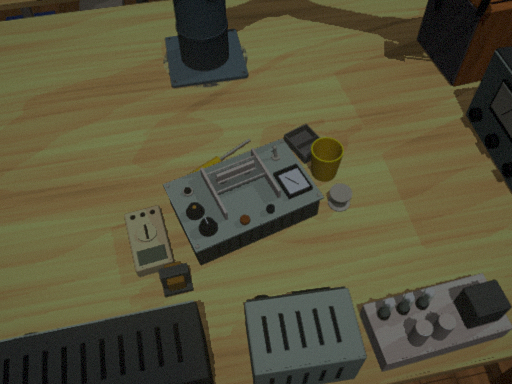

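The top view shows the unit centred near (270,210), its front edge running from (215,265) to (345,235). The guard and rib are near (275,225), the screwdriver at (290,275) and the pot at (175,238). The scene view shows the same from behind, with the rib near (238,175). I'll measure these from the depth images.

```bash
cat > meas.py <<'E'
from h import *
for n in("top","scene"):
    f=np.load(n+".npz"); im,d=f["im"],f["d"]; c=cam(n); P=cloud(c,d)
    v,u=np.mgrid[:384,:512]; X=P[...,0];Y=P[...,1];Z=P[...,2]
    roi=(d>0)&(X>330)&(X<700)&(Y>-300)&(Y<300)
    m=(roi&(abs(Z-75)<6)).astype(np.uint8)
    k,l,st,ce=cv2.connectedComponentsWithStats(m); i=1+st[1:,4].argmax()
    pts=P[l==i][:,:2].astype(np.float32); hull=cv2.convexHull(pts)
    r=cv2.minAreaRect(hull); print(n,"panel z",np.median(Z[l==i]),r,cv2.boxPoints(r).round(1).tolist())
    e=cv2.boxPoints(r); a=e[1]-e[0]; b=e[2]-e[1]; L=a if np.linalg.norm(a)>np.linalg.norm(b) else b
    L=L*np.sign(L[1]); yaw=np.arctan2(-L[0],L[1]); o=np.array(r[0]); print("yaw",yaw)
    ux=np.array([np.cos(yaw),np.sin(yaw)]); uy=np.array([-ux[1],ux[0]])
    q=P[...,:2]-o; a=q@ux; b=q@uy
    rib=roi&(Z>110)&(Z<123)&(abs(a)<90)&(abs(b)<55)
    if rib.sum(): print("rib",rib.sum(),np.median(Z[rib]),cv2.minAreaRect(P[rib][:,:2].astype(np.float32)),"unit",np.median(a[rib]),np.median(b[rib]), b[rib].min(),b[rib].max())
    # height map in unit coords
    if n=="top":
        for xa in range(90,-100,-12):
            print("%4d"%xa,*["%3d"%(Z[s].max()-75) if (s:=roi&(abs(a-xa)<6)&(abs(b-yb)<6)).any() else " --" for yb in range(144,-150,-12)])
R0,t=TR(); print(R0.round(3))
E
python3 meas.py
```

```text
top panel z 74.9680264625996 ((543.3555908203125, 15.384017944335938), (191.33877563476562, 301.7965087890625), 15.421953201293945) [[411.0, 135.39999389648438], [491.29998779296875, -155.5], [675.7000122070312, -104.5999984741211], [595.5, 186.3000030517578]]
yaw 0.2691638
rib 177 116.43681525292584 ((511.7806396484375, 6.814426422119141), (8.163042068481445, 88.7818832397461), 15.492026329040527) unit -33.006107531733974 -0.23053337151585895 -44.254266929316884 44.52768157071812
  90   3   2   4   2   1   1   1   2   1   2   2   3   3   1   1   2   2   2   1   2   3   2   3   1   3
  78   2   2   2   3   2   2   3   1   1  16  16   2   1   2  14  14   3   2   2   2   5   5   2   2   3
  66   8  12  11  12  12  11   2   3   2  15  14   4   2   1  14  14   2   1   2   5  23  23  22   3   2
  54   1  13  13  13  13  12   3  28   2   1   3   2   2   2   1   3   2  26   2   5  25  25  24   2   2
  42   2  13  14  12  13  13   1  28   3   1   2   2   3   2   2   1   2  27   2   4  24  26  20   0   1
  30   7  12  13  12  13  12   2  28   2   2   1   3   1   2   2   2   3  26   2   2   5 
[... 934 characters left out ...]
 2   2   1   1   2   3   2
 -90   3   4   3   3   2   2   4   3   2   2   2   1   2   1   2   2   3   2   2   2   2   2   2   3   5
scene panel z 75.84164129039755 ((544.0526123046875, 15.178970336914062), (194.12384033203125, 302.1675109863281), 15.2958402633667) [[410.6000061035156, 135.3000030517578], [490.29998779296875, -156.1999969482422], [677.5, -104.9000015258789], [597.7999877929688, 186.5]]
yaw 0.26696268
rib 195 116.40117392894865 ((513.0470581054688, 5.700950622558594), (13.0181884765625, 90.61795043945312), 13.672645568847656) unit -30.42620795037712 -3.136728829554863 -46.291111901290684 44.38017538115073
[[-0.931  0.366 -0.   ]
 [ 0.366  0.931 -0.001]
 [-0.    -0.002 -1.   ]]
```

>>> step_arm:
  deltas: "-0.059 -0.064 0.008 0 0 0; -0.059 -0.064 0.008 0 0 0; -0.059 -0.064 0.008 0 0 0; -0.059 -0.064 0.008 0 0 0; -0.059 -0.064 0.008 0 0 0"
  gripper: -0.03

```text
time: 0.72
ee_pos: [316.9, 400.4, 218.4]
tool_rot: [-0.0, 0.186, 0.982, -0.0]
contact_force: [-0.2, -0.2, 1.1]
grip_width: 42.9
gripper_force: 0.0
```

>>> step_arm:
  deltas: "-0.059 -0.064 0.008 0 0 0; -0.059 -0.064 0.008 0 0 0; -0.059 -0.064 0.008 0 0 0; -0.059 -0.064 0.008 0 0 0; -0.059 -0.064 0.008 0 0 0"

```text
time: 1.35
ee_pos: [395.6, 197.7, 198.5]
tool_rot: [-0.0, 0.186, 0.983, -0.0]
contact_force: [1.0, -0.1, 0.0]
grip_width: 42.9
gripper_force: 0.0
```

>>> step_arm:
  deltas: "-0.059 -0.064 0.008 0 0 0; -0.059 -0.064 0.008 0 0 0; -0.059 -0.064 0.008 0 0 0; -0.059 -0.064 0.008 0 0 0; -0.059 -0.064 0.008 0 0 0"

```text
time: 1.98
ee_pos: [474.2, -5.1, 178.5]
tool_rot: [-0.0, 0.186, 0.983, 0.0]
contact_force: [0.5, -0.2, -0.9]
grip_width: 42.8
gripper_force: 0.0
```

>>> step_arm:
  deltas: "0 0 0 0 0 -0.051; 0 0 0 0 0 -0.051; 0 0 0 0 0 -0.051; 0 0 0 0 0 -0.052; 0 0 0 0 0 0"

```text
time: 2.6
ee_pos: [473.8, -3.9, 178.6]
tool_rot: [-0.0, -0.133, 0.991, 0.0]
contact_force: [0.7, 0.1, -0.3]
grip_width: 42.7
gripper_force: 0.0
```

```bash
cat >> h.py <<'E'
O=np.array([543.5,15.3]); YAW=0.268
def U(p):
    c,s=np.cos(YAW),np.sin(YAW); q=np.asarray(p)[...,:2]-O; return np.stack([q[...,0]*c+q[...,1]*s,-q[...,0]*s+q[...,1]*c],-1)
def rep():
    Rt,t=TR(); s=env.state()
    print("t",round(s["time"],2),"unit xy",U(t).round(1),"z",t[2].round(1),"yaw err",round(np.arctan2(-Rt[0,1],Rt[1,1])-YAW,4),"tilt",Rt[:2,2].round(4),"w",round(s["grip_width"],1),"F",np.round(s["contact_force"],1))
E
python3 - <<'E'
from h import *
rep(); p=TR(); im,d=eyes.read_camera("wrist"); save("w1",im); np.savez("w1",im=im,d=d,R=p[0],t=p[1])
E
```

```text
t 2.6 unit xy [-72.3  -0. ] z 178.6 yaw err -0.0003 tilt [-0.0004  0.0002] w 42.7 F [ 0.7  0.1 -0.3]
```

View pics/w1.png

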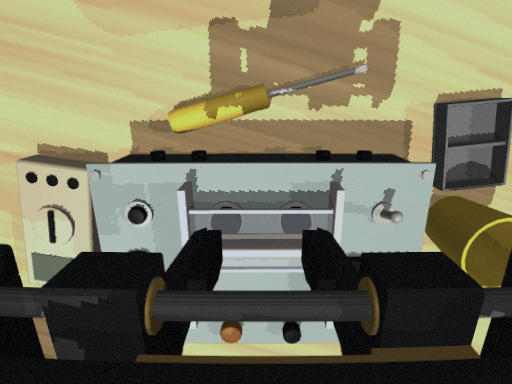

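The wrist view shows the buttons through the plate at about (228,217) and (296,217), with the fingers straddling the rib symmetrically. Next I'll check the finger tips and the button centres by ray and depth.

Run:
```python
from h import *
f=np.load("w1.npz"); im,d=f["im"],f["d"]; c=cam("wrist",(f["R"],f["t"])); P=cloud(c,d)
T=(P-f["t"])@f["R"]
m=(d>0)&(abs(T[...,2]+15)<18)&(abs(T[...,1])<70)&(abs(T[...,0])<30)
for s in(1,-1):
    q=T[m&(s*T[...,1]>0)]; print("finger",s,len(q),np.percentile(q,[1,50,99],axis=0).round(1).tolist())
    for z0 in(-30,-24,-18,-12,-6,0,6):
        k=q[abs(q[:,2]-z0)<3]; 
        if len(k): print(z0,k[:,:2].min(0).round(1),k[:,:2].max(0).round(1))
g=cv2.cvtColor(im,cv2.COLOR_RGB2GRAY)
C=cv2.HoughCircles(cv2.resize(g[195:240,190:335],None,fx=4,fy=4,interpolation=cv2.INTER_CUBIC),cv2.HOUGH_GRADIENT,1,150,param1=80,param2=20,minRadius=35,maxRadius=90)
if C is not None:
    for x,y,r in C[0]: print("circ",x/4+190,y/4+195,r/4,U(plane(c,[x/4+190,y/4+195],85)).round(1))
print("hand",U(plane(c,[[228,217],[296,217]],79)).round(1))
Z=P[...,2]; k=(d>0)&(abs(Z-116.5)<4)&(abs(T[...,0])<90)&(abs(T[...,1])<50); k&=~m
print("rib",U(np.median(P[k],0)) if k.sum() else 0, k.sum(), Z[k].mean() if k.sum() else 0)
```

```text
finger 1 1521 [[-7.9, 19.1, -32.7], [9.4, 23.7, -19.3], [11.4, 33.9, 0.8]]
-30 [-6.7 20.4] [11.8 34.8]
-24 [-8.3 19.5] [11.5 34.1]
-18 [-8.7 19.1] [11.6 34.1]
-12 [-9.3 19. ] [11.6 33.4]
-6 [-8.9 19.1] [11.4 32.8]
0 [-8.6 19.1] [11.4 31.4]
finger -1 1519 [[-7.9, -38.5, -32.6], [9.3, -28.1, -19.3], [11.3, -23.5, 0.8]]
-30 [ -6.4 -39.5] [ 11.9 -24.7]
-24 [ -8.4 -39. ] [ 11.5 -23.9]
-18 [ -9.  -38.5] [ 11.8 -23.5]
-12 [ -8.8 -38.4] [ 11.6 -23.5]
-6 [ -8.5 -37.4] [ 11.4 -23.4]
0 [ -8.  -35.3] [ 11.4 -23.5]
circ 225.875 222.875 15.05 [[-45.7 -32.5]]
circ 294.875 220.875 14.175 [[-47.5  26.2]]
hand [[-48.6 -31.2]
 [-48.6  27.8]]
rib [-34.29007871  -2.24337426] 831 115.4121772806634
```

>>> step_arm:
  deltas: "0 0 0.03 0 0 0; 0 0 0.03 0 0 0; 0 0 0.03 0 0 0; 0 0 0.03 0 0 0; 0 0 0.027 0 0 0"
  gripper: 0.09

```text
time: 3.28
ee_pos: [473.8, -3.8, 104.0]
tool_rot: [-0.0, -0.134, 0.991, -0.0]
contact_force: [0.2, 0.1, -0.4]
grip_width: 48.0
gripper_force: 0.0
```

>>> step_arm:
  deltas: "-0.014 0 0 0 0 0; -0.014 0 0 0 0 0; -0.014 0 0 0 0 0; -0.01 0 0 0 0 0; -0.01 0 0 0 0 0"

```text
time: 3.9
ee_pos: [503.9, 4.4, 105.4]
tool_rot: [-0.0, -0.134, 0.991, -0.0]
contact_force: [-2.3, -1.1, 1.2]
grip_width: 48.1
gripper_force: 0.9
```

```bash
python3 -c "
from h import *; rep()"
```

```text
t 3.9 unit xy [-41.1  -0. ] z 105.4 yaw err 0.0012 tilt [-0.0005 -0.0001] w 48.1 F [-2.3 -1.1  1.2]
```

>>> step_arm:
  deltas: "-0.009 0 0 0 0 0; -0.009 0 0 0 0 0; -0.009 0 0 0 0 0; -0.009 0 0 0 0 0; -0.009 0 0 0 0 0"

```text
time: 4.53
ee_pos: [525.9, 10.5, 105.2]
tool_rot: [0.0, -0.134, 0.991, -0.0]
contact_force: [-1.8, -0.3, 1.9]
grip_width: 48.0
gripper_force: 0.9
```

>>> step_arm:
  deltas: "-0.009 0 0 0 0 0; -0.009 0 0 0 0 0; -0.009 0 0 0 0 0; -0.006 0 0 0 0 0; -0.004 0 0 0 0 0"

```text
time: 5.15
ee_pos: [543.6, 15.4, 105.2]
tool_rot: [0.0, -0.134, 0.991, -0.0]
contact_force: [-1.1, -1.3, 2.4]
grip_width: 47.7
gripper_force: 0.8
```

```bash
python3 -c "
from h import *; rep()"
```

```text
t 5.15 unit xy [0.1 0.1] z 105.2 yaw err 0.0013 tilt [ 0. -0.] w 47.7 F [-1.1 -1.3  2.4]
```

Nudging on to feel the rear stop.

>>> step_arm:
  deltas: "-0.002 0 0 0 0 0; -0.002 0 0 0 0 0; -0.001 0 0 0 0 0; 0 0 0 0 0 0; 0 0 0 0 0 0"

```text
time: 5.78
ee_pos: [543.9, 15.5, 105.0]
tool_rot: [-0.002, -0.134, 0.991, -0.0]
contact_force: [-6.9, -2.6, 6.4]
grip_width: 48.1
gripper_force: 3.7
```

>>> step_arm:
  deltas: "0.015 0 0 0 0 0; 0.02 0 0 0 0 0; 0.025 0 0 0 0 0; 0.02 0 0 0 0 0; 0.013 0 0 0 0 0"

```text
time: 6.4
ee_pos: [500.3, 3.4, 105.3]
tool_rot: [-0.0, -0.134, 0.991, 0.0]
contact_force: [0.3, -0.3, -0.3]
grip_width: 47.9
gripper_force: 0.0
```

Run:
```python
from h import *
rep(); p=TR(); im,d=eyes.read_camera("wrist"); save("w2",im); np.savez("w2",im=im,d=d,R=p[0],t=p[1])
im,d=eyes.read_camera("top"); save("t2",cv2.resize(im[150:290,170:370],None,fx=4,fy=4)); rep()
```

```text
t 6.4 unit xy [-44.8  -0. ] z 105.3 yaw err 0.001 tilt [-0.  0.] w 47.9 F [ 0.3 -0.3 -0.3]
t 6.5 unit xy [-44.8  -0. ] z 105.3 yaw err 0.0009 tilt [-0.0003 -0.0001] w 47.8 F [0.5 0.5 0.8]
```

View pics/w2.png

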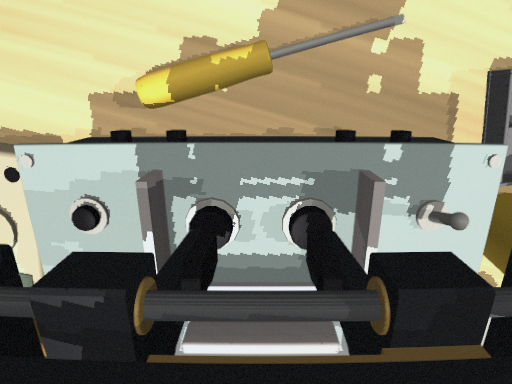

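The wrist view shows both fingertips over the black caps at about (212,222) and (308,222), and the guard is clear of them. Pressing now.

>>> step_arm:
  deltas: "0 0 0.01 0 0 0; 0 0 0.01 0 0 0; 0 0 0.008 0 0 0; 0 0 0.004 0 0 0; 0 0 0.004 0 0 0"

```text
time: 7.12
ee_pos: [500.9, 3.7, 87.2]
tool_rot: [-0.0, -0.134, 0.991, 0.0]
contact_force: [-1.7, 0.0, 3.7]
grip_width: 48.4
gripper_force: 2.3
```

>>> step_arm:
  deltas: "0 0 0.004 0 0 0; 0 0 0.004 0 0 0; 0 0 0.003 0 0 0; 0 0 0.002 0 0 0; 0 0 0 0 0 0"

```text
time: 7.75
ee_pos: [500.9, 3.7, 81.4]
tool_rot: [-0.0, -0.134, 0.991, 0.0]
contact_force: [-4.2, 0.8, 12.8]
grip_width: 48.1
gripper_force: 6.1
```

>>> step_arm:
  deltas: "0 0 0.002 0 0 0; 0 0 0 0 0 0; 0 0 0 0 0 0; 0 0 0 0 0 0; 0 0 0 0 0 0"

```text
time: 8.38
ee_pos: [500.9, 3.7, 81.3]
tool_rot: [-0.0, -0.134, 0.991, 0.0]
contact_force: [-7.5, 0.3, 23.9]
grip_width: 48.1
gripper_force: 11.9
```

>>> step_arm:
  deltas: "0 0 0 0 0 0; 0 0 0 0 0 0; 0 0 0 0 0 0; 0 0 0 0 0 0; 0 0 0 0 0 0"

```text
time: 9.0
ee_pos: [500.9, 3.7, 81.3]
tool_rot: [-0.0, -0.134, 0.991, 0.0]
contact_force: [-8.5, 0.6, 23.8]
grip_width: 47.7
gripper_force: 11.9
```

>>> step_arm:
  deltas: "0 0 0 0 0 0; 0 0 0 0 0 0; 0 0 0 0 0 0; 0 0 0 0 0 0; 0 0 0 0 0 0"

```text
time: 9.62
ee_pos: [500.9, 3.7, 81.3]
tool_rot: [-0.0, -0.134, 0.991, 0.0]
contact_force: [-7.9, -0.2, 23.5]
grip_width: 48.2
gripper_force: 11.9
```

>>> step_arm:
  deltas: "0 0 0 0 0 0; 0 0 0 0 0 0; 0 0 0 0 0 0; 0 0 0 0 0 0; 0 0 0 0 0 0"

```text
time: 10.25
ee_pos: [500.9, 3.7, 81.3]
tool_rot: [-0.0, -0.134, 0.991, 0.0]
contact_force: [-7.5, 0.3, 23.9]
grip_width: 47.9
gripper_force: 11.9
```

>>> step_arm:
  deltas: "0 0 0 0 0 0; 0 0 0 0 0 0; 0 0 0 0 0 0; 0 0 0 0 0 0; 0 0 0 0 0 0"

```text
time: 10.88
ee_pos: [500.9, 3.7, 81.3]
tool_rot: [-0.0, -0.134, 0.991, 0.0]
contact_force: [-7.9, -0.6, 24.2]
grip_width: 48.1
gripper_force: 11.9
```

```bash
python3 -c "
from h import *; rep()
im,d=eyes.read_camera('scene'); save('s3',cv2.resize(im[120:260,150:350],None,fx=4,fy=4))"
```

```text
t 10.88 unit xy [-44.1   0.1] z 81.3 yaw err 0.0012 tilt [-0.0002  0.0004] w 48.1 F [-7.9 -0.6 24.2]
```

>>> step_arm:
  deltas: "0 0 -0.008 0 0 0; 0 0 -0.014 0 0 0; 0 0 -0.025 0 0 0; 0 0 -0.03 0 0 0; 0 0 -0.025 0 0 0"

```text
time: 11.55
ee_pos: [501.4, 3.6, 131.9]
tool_rot: [0.0, -0.134, 0.991, -0.0]
contact_force: [-0.5, -0.6, 0.9]
grip_width: 48.0
gripper_force: 0.0
```

>>> step_arm:
  deltas: "-0.03 0 0 0 0 0; -0.04 0 0 0 0 0; -0.045 0 0 0 0 0; -0.04 0 0 0 0 0; -0.025 0 0 0 0 0"

```text
time: 12.18
ee_pos: [589.1, 28.3, 130.3]
tool_rot: [0.0, -0.135, 0.991, 0.0]
contact_force: [-0.4, 0.6, -0.3]
grip_width: 48.1
gripper_force: 0.0
```

```bash
python3 -c "
from h import *; rep()
im,d=eyes.read_camera('scene'); save('s4',cv2.resize(im[120:260,150:350],None,fx=4,fy=4))"
```

```text
t 12.18 unit xy [47.5  0.5] z 130.3 yaw err 0.0019 tilt [0.0002 0.0002] w 48.1 F [-0.4  0.6 -0.3]
```

View pics/s4.png

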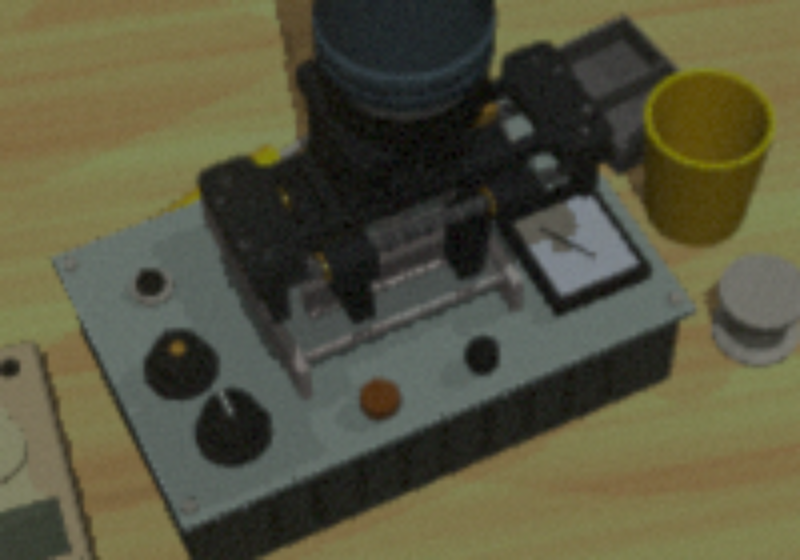

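The scene view shows the fingers at (352,290) and (465,245), behind the rib and inside the rails, with the guard still back. Now I lower them and push the guard home.

>>> step_arm:
  deltas: "0 0 0.012 0 0 0; 0 0 0.02 0 0 0; 0 0 0.018 0 0 0; 0.01 0 0 0 0 0; 0.012 0 0 0 0 0"

```text
time: 12.85
ee_pos: [576.7, 24.4, 105.7]
tool_rot: [-0.0, -0.134, 0.991, -0.0]
contact_force: [-0.1, -1.5, -0.5]
grip_width: 48.2
gripper_force: 0.0
```

>>> step_arm:
  deltas: "0.01 0 0 0 0 0; 0.009 0 0 0 0 0; 0.009 0 0 0 0 0; 0.009 0 0 0 0 0; 0.009 0 0 0 0 0"

```text
time: 13.48
ee_pos: [555.2, 18.5, 106.0]
tool_rot: [0.0, -0.134, 0.991, -0.0]
contact_force: [1.7, 0.9, 1.4]
grip_width: 48.0
gripper_force: 0.9
```

>>> step_arm:
  deltas: "0.009 0 0 0 0 0; 0.009 0 0 0 0 0; 0.009 0 0 0 0 0; 0.009 0 0 0 0 0; 0.009 0 0 0 0 0"

```text
time: 14.1
ee_pos: [533.1, 12.5, 105.7]
tool_rot: [0.0, -0.134, 0.991, -0.0]
contact_force: [2.6, 0.6, 1.1]
grip_width: 47.9
gripper_force: 0.9
```

```bash
python3 -c "
from h import *; rep()"
```

```text
t 14.1 unit xy [-10.8   0.1] z 105.7 yaw err 0.0013 tilt [ 0.0001 -0.    ] w 47.9 F [2.6 0.6 1.1]
```

>>> step_arm:
  deltas: "0.009 0 0 0 0 0; 0.009 0 0 0 0 0; 0.009 0 0 0 0 0; 0.007 0 0 0 0 0; 0.004 0 0 0 0 0"

```text
time: 14.72
ee_pos: [514.7, 7.4, 105.7]
tool_rot: [-0.0, -0.134, 0.991, -0.0]
contact_force: [2.0, 0.0, -0.4]
grip_width: 47.8
gripper_force: 0.8
```

>>> step_arm:
  deltas: "0.003 0 0 0 0 0; 0.002 0 0 0 0 0; 0.002 0 0 0 0 0; 0 0 0 0 0 0; 0 0 0 0 0 0"

```text
time: 15.35
ee_pos: [513.9, 7.2, 105.9]
tool_rot: [0.002, -0.134, 0.991, 0.0]
contact_force: [7.6, 1.9, -6.6]
grip_width: 47.8
gripper_force: 4.0
```

```bash
python3 -c "
from h import *; rep()"
```

```text
t 15.35 unit xy [-30.7   0.1] z 105.9 yaw err 0.0017 tilt [0.0045 0.0007] w 47.8 F [ 7.6  1.9 -6.6]
```

The front stop is reached. I back off, rise and verify.

>>> step_arm:
  deltas: "-0.01 0 0 0 0 0; -0.012 0 -0.005 0 0 0; 0 0 -0.03 0 0 0; 0 0 -0.05 0 0 0; 0 0 -0.06 0 0 0"

```text
time: 15.98
ee_pos: [521.6, 9.3, 179.5]
tool_rot: [-0.001, -0.134, 0.991, -0.0]
contact_force: [0.6, 0.3, 0.5]
grip_width: 48.1
gripper_force: 0.0
```

>>> step_arm:
  deltas: "0.08 0 -0.06 0 0 0; 0.1 0 -0.02 0 0 0; 0.06 0 0 0 0 0; 0 0 0 0 0 0; 0 0 0 0 0 0"

```text
time: 16.6
ee_pos: [407.5, -22.2, 218.9]
tool_rot: [0.001, -0.134, 0.991, 0.0]
contact_force: [0.8, 0.2, -0.4]
grip_width: 48.4
gripper_force: 0.0
```

Run:
```python
from h import *
rep()
im,d=eyes.read_camera("scene"); np.savez("scene",im=im,d=d); f0=cv2.imread("pics/scene.png"); save("s5",cv2.resize(im[100:320,100:380],None,fx=2.5,fy=2.5))
c=cam("scene");P=cloud(c,d);a=U(P);k=(abs(P[...,2]-116.5)<5)&(abs(a[...,0])<90)&(abs(a[...,1])<50)
print("rib",np.median(a[k],0),k.sum())
```

```text
t 16.6 unit xy [-1.411e+02 -1.000e-01] z 218.9 yaw err 0.0015 tilt [0.0016 0.0002] w 48.4 F [ 0.8  0.2 -0.4]
rib [-42.51983051  -3.86706051] 165
```

View pics/s5.png

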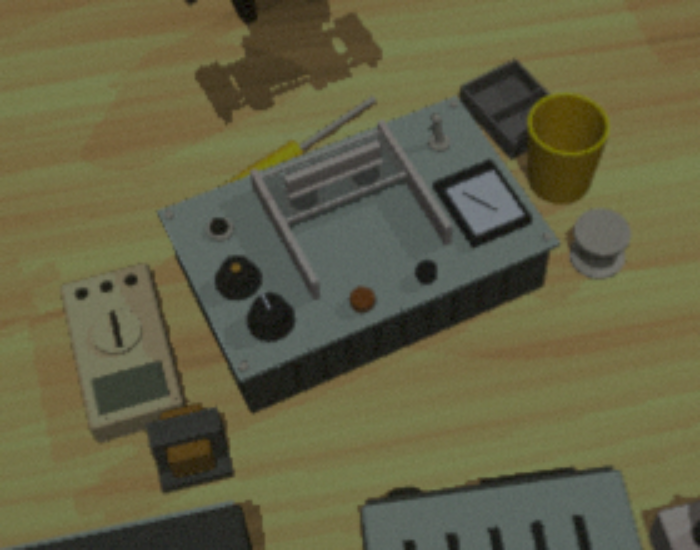

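The scene view shows the guard shut, with the rib near (335,170), and every loose thing where it was. The rib reads -42.5 mm in this view, which read about 2.5 mm high before, so it is at about -45 mm, the shut position.

```bash
python3 -c "
from h import *; print(order.sign_off())"
```

```text
the job is handed in; nothing more can be done
None
```

I pushed the guard back to its stop, held both reset buttons fully down together for about 3 s, let them up, pushed the guard shut again, and handed the job in at about 17 s; nothing else looked moved, and no verdict came back.

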